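Re-pin the panel jig

TASK

Close the panel jig on the painting panel that lies in it: pull the quick-release pin up out of the rail, slide the stop in so that it pushes the panel up against the fixed fence, and push the pin fully home through the stop block into the rail hole that fits this panel. Leave the other panel, the tape roll and the paint pot where they are.

Things in the scene. Friction and masses are not known exactly. Their poses are not given: they have to be found in the camera images.
- jig: Panel jig screwed to the worktop. Origin at z = 0 under the first rail hole, where the pin starts; x runs along the rail, y to the side where the panel lies. Aluminium rail 48 mm wide, top at z = 24 mm, with three upright holes, 16.5 mm wide, at x = 0, 45 and 90 mm, open down to z = 4 mm. Fixed fence: a wooden bar 20 mm high at the rail's far end, its face at x = 228, y = 23 to 172 mm.
- hole_2 (a point): Mouth of the second rail hole (jig x = 45, z = 24 mm). Pinned here, the gap between stop and fence is 153 mm: it fits the large panel (150 mm long) with 3 mm play. (Pinned in the first hole, as at the start, the gap is 198 mm.)
- hole_3 (a point): Mouth of the third rail hole (jig x = 90, z = 24 mm). Pinned here, the gap between stop and fence is 108 mm: it fits the small panel (105 mm long) with 3 mm play.
- stop (a joint): Travel of the stop along the rail in m: 0 at the start, growing towards the fence, limit 0.105. At 0, 0.045 and 0.090 its pin hole is over the first, second and third rail hole. Slides stiffly (about 2 N) and stays where it is left, unless the pin locks it.
- stop_hole (a point): Mouth of the stop's upright through hole (15.6 mm wide), centre of the top of its aluminium block, z = 66 mm. Block: 58 mm along the rail, 54 mm across (jig y = -22 to 32), z = 26 to 66 mm. A wooden bar on it, 19 mm high, reaches to jig y = 151 mm; its pushing face is 30 mm nearer the fence than the hole. Two spring balls in the hole, 12 mm below its mouth, are the detent.
- pin: Upright quick-release pin, 112 mm long, 0.09 kg: origin at the lower tip, z up along it. Steel shank 14 mm wide, 60 mm long, with a 7 mm tapered nose, below a black round grip. Home: the grip's collar rests on the stop block, the tip is 6 mm above the worktop; a detent holds it (5 to 20 N with friction, pulling out or pushing in). It leaves the block altogether when raised 60 mm.
- pin_grip (a point): Middle of the pin's black grip, 86 mm above its tip: 25 mm in diameter from 65 to 102 mm above the tip, a 29 mm collar below that, a 33 mm cap above. Raised 18 mm the pin is clear of the rail but still in the block, and can serve as the handle to drag the stop; raised 26 mm it clicks into a second detent, which holds it up when let go.
- large_panel: Flat off-white painting panel, 120 x 150 x 12 mm, lying; origin at the centre of its underside, its y axis along the 150 mm side. Either this or the small panel lies in the jig, between stop and fence on the jig's +y side, its longer side along the rail; the other lies outside, beyond it in the jig's +y.
- small_panel: Flat painting panel with a grey picture, 85 x 105 x 14 mm, lying; origin at the centre of its underside, its y axis along the 105 mm side.
- tape: Roll of masking tape, 98 mm in diameter, 24 mm high, lying to the right of the jig; a bystander. Origin at its underside.
- pot: Paint pot with a screw lid, 46 mm in diameter and height; a bystander. Origin at its underside.
Things that resemble listed ones, but are neither listed nor needed, are in the scene too. What is shaped like the pin but green is not meant.

How it is judged:
On the way, in this order (a step that is already met when the one before it is completed fails the run):
1. the pin is drawn up clear of the rail (raised at least 18 mm) (z of pin in the frame of jig above 0.024 m), for 0.05 s.
2. the stop is slid at least 36 mm towards the fence (value of joint stop above 0.036 m).
At the end, for the whole second after the job is handed in: Pin upright, seated within 3 mm of fully home, through the stop and the rail hole that fits the jig's panel (second: large, third: small). That panel lies between fence and stop, square within 0.08 rad; the other panel still lies outside. All at rest (z of pin in the frame of jig below 0.009 m and angle between pin's own z axis and vertical below 0.1 rad and horizontal distance between pin and stop_hole below 0.005 m and linear speed of pin below 0.02 m/s and ((value of joint stop between 0.041 and 0.049 m and x of large_panel in the frame of jig between 0.145 and 0.16 m and y of large_panel in the frame of jig between 0.08 and 0.15 m and angle between the y axis of large_panel and the x axis of jig, either way round below 0.08 rad and y of small_panel in the frame of jig above 0.2 m) or (value of joint stop between 0.086 and 0.094 m and x of small_panel in the frame of jig between 0.166 and 0.182 m and y of small_panel in the frame of jig between 0.07 and 0.15 m and angle between the y axis of small_panel and the x axis of jig, either way round below 0.08 rad and y of large_panel in the frame of jig above 0.2 m))); the robot touches nothing.
It fails at once if the panel that lies outside the jig is moved by more than 20 mm ((y of large_panel in the frame of jig above 0.19 m and distance of large_panel from where it was at the start of the episode above 0.02 m) or (y of small_panel in the frame of jig above 0.19 m and distance of small_panel from where it was at the start of the episode above 0.02 m)).
It fails at once if the tape roll or the paint pot is moved by more than 20 mm (distance of any of tape, pot from where it was at the start of the episode above 0.02 m).
It also fails if it takes over 38 s, if anything falls off the work surface, if the arm or the gripper's body presses on something with over 40 N, if the wrist force passes 120 N, or if a joint passes its speed limit or range.

ROBOT

A 7-joint arm with a two-finger parallel gripper is mounted at the origin on a cart in front of the work surface, level with it; the furniture and walls round the work are solid. World frame = base frame: x ahead of the robot, y to its left, z up, the work surface at z = 0. Lengths are in m, angles in rad, forces in N, time in s.
With the tool pointing down it reaches from about 0.4 to 0.875 m from the base axis. Payload 19.3 kg.
Tool frame: the origin (TCP) lies midway between the tips of the shut fingers; the grasp point (between the pads) lies 19 mm behind it; z points along the fingers, y is the line along which they close (so a half turn about z gives the same grasp; the last joint's range is limited). The gripper opens to 85 mm and grips with 20 to 120 N. Pads are 22 mm wide; open, the fingers measure 114 mm over their backs; the gripper's body (76 mm by 85 mm) begins 54 mm behind the grasp point. The pads swing forward as they close: fully open they stand 13 mm farther back than shut.
Start: joints at [-1.373, 0.521, -0.036, 1.599, 0.021, 1.021, -0.113], TCP at [0.165, 0.603, 0.207] pointing down, gripper open.
Joint ranges: [-2.91, 2.91], [-0.3, 2.13], [-1.5, 1.42], [0.17, 2.43], [-1.26, 4.41], [0.16, 1.93], [-2.52, 2.52]. Speed limits (rad/s): [1.89, 1.89, 2.39, 2.39, 3.01, 3.01, 3.01].

INTERFACE

Orientations are given as [roll, pitch, yaw] about the fixed x, y, z axes, in that order (R = Rz(yaw) Ry(pitch) Rx(roll)).
In Python, from workcell import telemetry, grab_frame, calibration, bot, outline_of, landmark_of gives the robot as it stands. The module is installed in compiled form; this text tells all that it offers.
- The arm moves only by the shell command python3 -m inch 'ROWS' [FORCE]. ROWS is JSON, a list of rows, each a list of 7 numbers: the shift along the tool's x, y, z in m, then the turn, a rotation vector about the tool's x, y, z in rad, then the closure, from 0 (fully open) to 1 (shut). A call has 1 to 5 rows; each row shifts and turns the commanded pose from where the row before left it, along the tool's axes as they then stand; what a row does not reach is not made up. A row lasts 1/10 s, in which the tool goes at most 50 mm and 8.59 degrees, less where a joint would pass 70% of its speed; a pose out of reach is approached as far as the arm can. A call is refused whole if a number of a shift passes 0.05 or a number of a turn 0.15, either way. A call with a gripper value outside its range is refused whole. The fingers move at their own pace and stop on an object; FORCE is the grip in N (left out, the last holds). Time passes only in rows, so rows that do not move let the fingers close. It gives the time, the measured TCP pose, the force, the opening and the grip force at its end, in the units of the state.
- telemetry.observe(): the state, without advancing time (a new reading comes with each control period).
- grab_frame(name): name is "side" or "top"; returns the picture (420x560x3 uint8, red, green, blue); there is no depth.
- calibration(name): a dict with "fovy" (degrees; the focal length in pixels is half the picture's height over the tangent of half this angle, whatever the lens; pixels are square), "cx", "cy" (the principal point, pixels), "dist" ([k1, k2, p1, p2, k3] as OpenCV has them; the pictures are not rectified), "pose" (4x4, takes a point from camera to world coordinates). Camera axes: x right, y down, z forward; pixel columns grow to the right and rows downward; lengths in m; the calibration is good to about 2 mm. A picture is of the moment at which its call begins. calibration takes no time and is no camera call.
- bot.job_done(): hands the job in; it is judged then, once.
Trained networks look in the newest picture that a camera, given by its name, has taken for a name from the list of things; names that differ only in an ending like _2 or _b are one class to them, and where a whole thing is asked for, a point or a joint stands for the part that bears it (a point fixed in the world has none). Each returns a list of dicts, best first, with "score" (0 to 1); they miss things now and then, are a little off and sometimes report something else, mostly with a low value. They report only what shows in the picture. A call takes as long as a camera call. They do not tell look-alikes from the thing itself.
- outline_of(label, camera): "region" (420x560 bool, what is visible of it) and "rect" ([left, top, right, bottom] in pixels, round what is visible of it).
- landmark_of(label, camera): "xy" ([column, row] in pixels: a listed point, or the origin of a listed thing).
The state is a dict: "clock": time; "qpos": joint angles; "qd": joint speeds; "joint_efforts": joint torques, N m; "position": TCP position; "tool_rot": TCP orientation; "force": force on the tool from outside, world axes, zero at the start; "moment": the same for the moment, N m; "grip_width": finger opening in m; "finger_force": force on a finger pad.
Only numpy, scipy, OpenCV 4.12 (cv2) and the standard library are available. Lean on these libraries where they do the work, as an engineer would, in place of code of your own. Each camera call takes 0.05 s, during which the arm holds its last target. There are 200 camera calls.

## Working session

There is one attempt and no reset: what is moved stays moved. The work goes in short steps, Python scripts to look and compute and a shell command to move; the robot and the scene stay as the last step left them, time stands still between calls to the robot, and variables do not carry over. Pictures are saved under pics/ and viewed, at most 10 in all, crops included, and the job is handed in when it is done.

```bash
mkdir -p pics; python3 - <<'E'
from workcell import *
import cv2,numpy as np
ims=[grab_frame(n) for n in("top","side")]
for n,i in zip(("top","side"),ims): cv2.imwrite(f"pics/{n}0.png",i[:,:,::-1])
for n in("top","side"):
  c=calibration(n);print(n,c['fovy'],c['cx'],c['cy'],c['dist'],np.round(c['pose'],3).tolist())
  for l in("pin","pin_grip","stop_hole","hole_2","hole_3","jig","large_panel","small_panel","tape","pot"):
    print(l,[(np.round(d['xy']).tolist(),round(d['score'],2)) for d in landmark_of(l,n)[:3]])
print(telemetry.observe())
E
```

```text
top 56.961613215310386 271.674301258577 211.4967857897595 [0.00458686 0.         0.         0.         0.        ] [[0.019, -0.991, 0.13, 0.409], [-1.0, -0.016, 0.024, 0.225], [-0.022, -0.13, -0.991, 1.141], [0.0, 0.0, 0.0, 1.0]]
pin [([291.0, 216.0], 0.58), ([294.0, 235.0], 0.55), ([264.0, 240.0], 0.43)]
pin_grip [([261.0, 236.0], 0.62), ([290.0, 210.0], 0.6), ([288.0, 236.0], 0.53)]
stop_hole [([260.0, 242.0], 0.65)]
hole_2 [([259.0, 224.0], 0.95), ([257.0, 211.0], 0.74)]
hole_3 [([259.0, 224.0], 0.95), ([257.0, 211.0], 0.74)]
jig [([260.0, 240.0], 0.61)]
large_panel [([168.0, 218.0], 0.83)]
small_panel [([216.0, 200.0], 0.58)]
tape [([344.0, 234.0], 0.96), ([261.0, 242.0], 0.62)]
pot []
side 53.936540793125836 281.0360955615653 209.76291566240278 [-0.02717453  0.          0.          0.          0.        ] [[0.614, -0.413, 0.673, -0.125], [-0.789, -0.316, 0.526, -0.277], [-0.005, -0.854, -0.52, 0.606], [0.0, 0.0, 0.0, 1.0]]
pin [([252.0, 252.0], 0.45)]
pin_grip [([299.0, 223.0], 0.79), ([284.0, 230.0], 0.71), ([251.0, 216.0], 0.65)]
stop_hole [([252.0, 228.0], 0.87)]
hole_2 [([27
[... 258 characters left out ...]
 array([-1.37319637,  0.52140342, -0.03632128,  1.59950314,  0.02120114,
        1.02112932, -0.11284829]), 'qd': array([-2.57573732e-04,  6.52869848e-04,  9.61287808e-04,  2.58418976e-04,
       -1.06649989e-04, -7.04133467e-04, -2.89642709e-05]), 'joint_efforts': array([-8.30941281e-04, -9.26845121e+01,  1.97748855e+00, -3.70264041e+01,
        1.79348333e-02,  1.48287774e-03, -4.77371282e-05]), 'position': array([0.1653889 , 0.60269761, 0.20748728]), 'tool_rot': array([-3.14153368e+00, -4.77307885e-06,  2.87372059e+00]), 'force': array([ 0.64042237, -0.11707689, -0.04473528]), 'moment': array([ 0.01210836,  0.02208432, -0.02371065]), 'finger_force': 0.0, 'grip_width': 0.08565889821084559}
```

```bash
python3 - <<'E'
import cv2
a=cv2.imread("pics/top0.png")[130:330,120:380];cv2.imwrite("pics/tc.png",cv2.resize(a,None,fx=3,fy=3,interpolation=cv2.INTER_CUBIC))
a=cv2.imread("pics/side0.png")[140:340,160:420];cv2.imwrite("pics/sc.png",cv2.resize(a,None,fx=3,fy=3,interpolation=cv2.INTER_CUBIC))
E
```

```text
(no output)
```

View pics/tc.png

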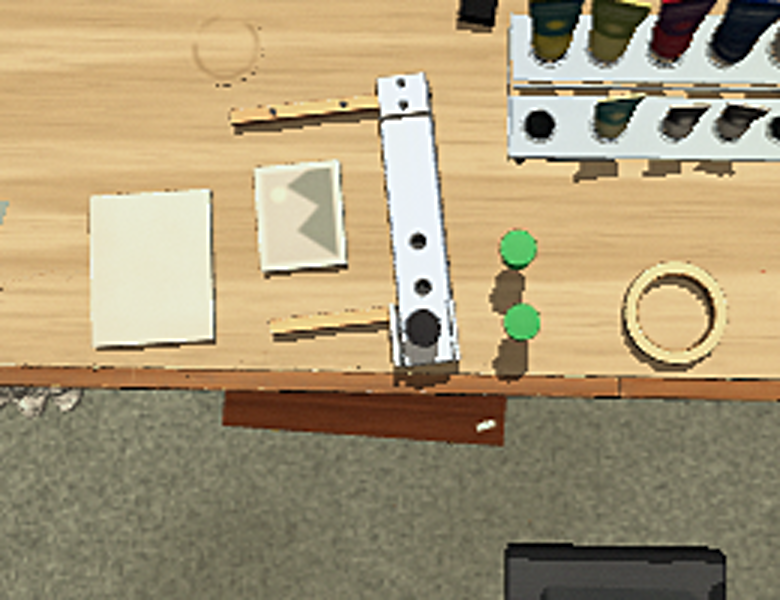

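View pics/sc.png

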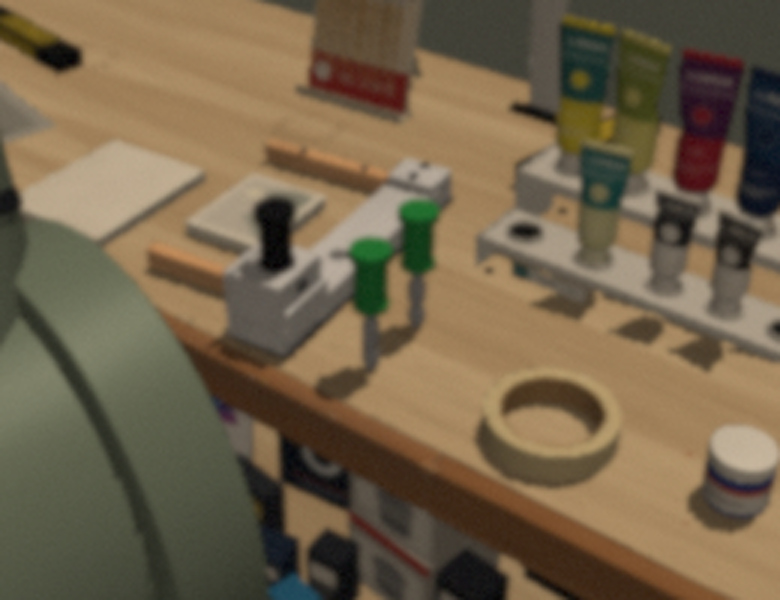

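The small panel is in the jig, between the bars and slightly skewed, so hole 3 is the target. The black pin's cap is at top (261,239). The green pins are about 85 mm to its right and the large panel is outside.

```bash
cat >h.py <<'E'
from workcell import *
import cv2,numpy as np
def K(n):
  c=calibration(n);f=210/np.tan(np.radians(c['fovy'])/2)
  return np.array([[f,0,c['cx']],[0,f,c['cy']],[0,0,1]]),np.array(c['dist']),np.array(c['pose'])
def ray(n,p):
  k,d,T=K(n);u=cv2.undistortPoints(np.array([[p]],float),k,d)[0,0]
  return T[:3,3],T[:3,:3]@[u[0],u[1],1]
def at(n,p,z):
  o,r=ray(n,p);return (o+r*(z-o[2])/r[2]).round(4)
def tri(p,q):
  o1,r1=ray("top",p);o2,r2=ray("side",q)
  s=np.linalg.lstsq(np.c_[r1,-r2],o2-o1,rcond=None)[0]
  a,b=o1+r1*s[0],o2+r2*s[1];return ((a+b)/2).round(4),np.linalg.norm(a-b).round(4)
def proj(n,P):
  k,d,T=K(n);M=np.linalg.inv(T);return cv2.projectPoints(np.array([P],float),cv2.Rodrigues(M[:3,:3])[0],M[:3,3],k,d)[0].ravel().round(1)
def blobs(im,box,th):
  l,t,r,b=box;g=im[t:b,l:r].max(2)<th
  n,_,st,c=cv2.connectedComponentsWithStats(g.astype(np.uint8),connectivity=4)
  return [((c[i]+[l,t]).round(2).tolist(),st[i].tolist()) for i in range(1,n) if st[i,4]>4]
E
python3 - <<'E'
from h import *
im=cv2.imread("pics/top0.png")
for b in blobs(im,(248,200,270,255),75):print(b)
s=cv2.imread("pics/side0.png")
for b in blobs(s,(238,200,264,240),75):print('side',b)
for n,q in (('h3',(259.3,210.3)),('h2',(261,225.7))):print(n,at('top',q,.024))
print('cap',at('top',(261,239),.118),tri((261,239),(251.7,208.3)),tri((261,236),(251,216)))
print('bar ends', at('top',(120+235/3,130+110/3),.02),at('top',(120+380/3,130+97/3),.02),'stopbar',at('top',(120+275/3,130+320/3),.045))
print('rail edges',[at('top',(120+u/3,130+v/3),.024) for u,v in((380,118),(432,112),(393,306),(446,303))])
print('panel',[at('top',(120+u/3,130+v/3),.014) for u,v in((256,169),(337,161),(346,264),(264,271))])
E
```

```text
([259.07, 209.4], [9, 8, 5, 4, 15])
([260.69, 225.19], [11, 23, 5, 5, 16])
([260.7, 239.1], [7, 33, 12, 13, 110])
side ([251.26, 217.84], [7, 6, 13, 26, 264])
side ([260.18, 234.45], [21, 33, 4, 4, 11])
h3 [0.558  0.2878 0.024 ]
h2 [0.5131 0.2818 0.024 ]
cap [0.469  0.2762 0.118 ] (array([0.4698, 0.2753, 0.118 ]), np.float64(0.0024)) (array([0.4768, 0.2797, 0.0923]), np.float64(0.0056))
bar ends [0.6866 0.4727 0.02  ] [0.7018 0.329  0.02  ] stopbar [0.4774 0.4202 0.045 ]
rail edges [array([0.6796, 0.328 , 0.024 ]), array([0.6863, 0.2769, 0.024 ]), array([0.4943, 0.3103, 0.024 ]), array([0.4981, 0.2593, 0.024 ])]
panel [array([0.6286, 0.4506, 0.014 ]), array([0.6378, 0.3704, 0.014 ]), array([0.5354, 0.3582, 0.014 ]), array([0.5271, 0.4385, 0.014 ])]
```

```bash
r='[0,0,0,0,0,0.149,0]'; python3 -m inch '[[0,0,0,0,0,0.149,0],[0,0,0,0,0,0.149,0],[0,0,0,0,0,0.149,0],[0,0,0,0,0,0.149,0],[0,0,0,0,0,0.149,0]]' 60; python3 -m inch '[[0,0,0,0,0,0.149,0],[0,0,0,0,0,0.149,0],[0,0,0,0,0,0.149,0],[0,0,0,0,0,0.011,0],[0,0,0,0,0,0,0]]'
```

```text
clock: 1.6
position: [0.1654, 0.6027, 0.2075]
tool_rot: [-3.142, -0.0, 2.123]
force: [-0.3, -0.2, -1.2]
grip_width: 0.0854
finger_force: 0.0
clock: 2.1
position: [0.1652, 0.6027, 0.2074]
tool_rot: [3.141, 0.0, 1.675]
force: [-0.1, -0.5, -0.7]
grip_width: 0.0854
finger_force: 0.0
```

```bash
python3 -m inch '[[-0.0355,0.027,0,0,0,0,0],[-0.0355,0.027,0,0,0,0,0],[-0.0355,0.027,0,0,0,0,0],[-0.0355,0.027,0,0,0,0,0],[-0.0355,0.027,0,0,0,0,0]]'; python3 -m inch '[[-0.0355,0.027,0,0,0,0,0],[-0.0355,0.027,0,0,0,0,0],[-0.0355,0.027,0,0,0,0,0],[-0.0355,0.027,0,0,0,0,0],[-0.0355,0.027,0,0,0,0,0]]';python3 -m inch '[[0,0,0,0,0,0,0],[0,0,0,0,0,0,0]]'
```

```text
clock: 2.6
position: [0.3185, 0.4382, 0.2077]
tool_rot: [3.141, -0.0, 1.675]
force: [1.3, 1.1, 0.4]
grip_width: 0.0856
finger_force: 0.0
clock: 3.1
position: [0.4706, 0.2749, 0.2077]
tool_rot: [3.141, -0.0, 1.675]
force: [0.4, 0.7, 0.7]
grip_width: 0.0853
finger_force: 0.0
clock: 3.3
position: [0.47, 0.2756, 0.2075]
tool_rot: [3.142, -0.0, 1.672]
force: [-1.0, 0.2, -0.2]
grip_width: 0.0853
finger_force: 0.0
```

```bash
python3 -m inch '[[0,0,0.045,0,0,0,0],[0,0,0.045,0,0,0,0],[0,0,0.0435,0,0,0,0],[0,0,0,0,0,0,0]]';python3 -m inch '[[0,0,0,0,0,0,1],[0,0,0,0,0,0,1],[0,0,0,0,0,0,1],[0,0,0,0,0,0,1],[0,0,0,0,0,0,1]]' 60;python3 -m inch '[[0,0,0,0,0,0,1],[0,0,0,0,0,0,1],[0,0,0,0,0,0,1]]'
```

```text
clock: 3.7
position: [0.4661, 0.2761, 0.0698]
tool_rot: [-3.135, 0.003, 1.675]
force: [-0.3, -0.4, 1.0]
grip_width: 0.0856
finger_force: 0.0
clock: 4.2
position: [0.4704, 0.2772, 0.0758]
tool_rot: [3.139, -0.002, 1.671]
force: [-1.5, -0.5, 15.4]
grip_width: 0.0305
finger_force: 58.0
clock: 4.5
position: [0.4704, 0.2772, 0.0758]
tool_rot: [3.139, -0.002, 1.671]
force: [-1.7, -0.1, 14.7]
grip_width: 0.0304
finger_force: 58.0
```

```bash
python3 - <<'E'
from h import *
s=grab_frame("side")[:,:,::-1];cv2.imwrite("pics/s1.png",cv2.resize(s[170:270,200:320],None,fx=6,fy=6,interpolation=cv2.INTER_CUBIC))
for z in(.118,.108,.071,.066):print(z,(proj("side",(.4695,.2765,z))-[200,170])*6)
E
```

```text
0.118 [304.2 229.2]
0.108 [305.4 251.4]
0.071 [309.6 331.8]
0.066 [309.6 342.6]
```

View pics/s1.png

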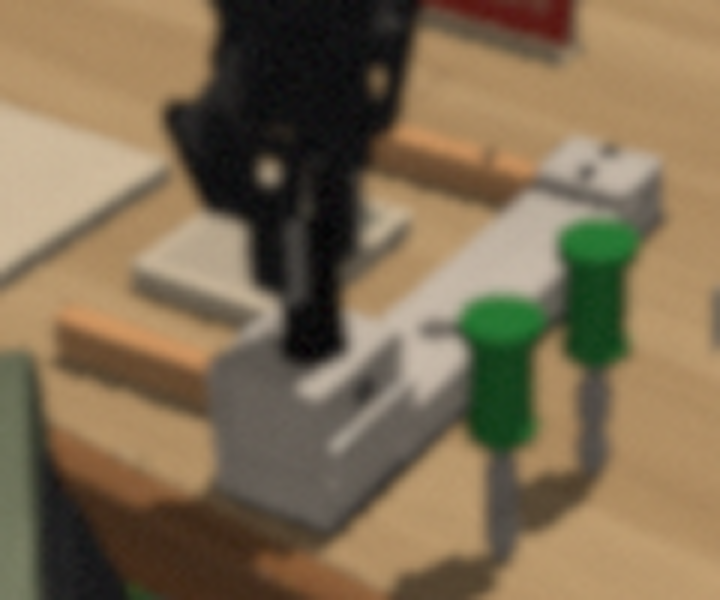

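The fingers straddle the pin, but a 30 mm opening and an upward push suggest the tips caught the collar, so I'll regrip 6 mm higher.

```bash
python3 -m inch '[[0,0,0,0,0,0,0.4],[0,0,0,0,0,0,0.4],[0,0,-0.007,0,0,0,0.4],[0,0,0,0,0,0,0.4]]';python3 -m inch '[[0,0,0,0,0,0,1],[0,0,0,0,0,0,1],[0,0,0,0,0,0,1],[0,0,0,0,0,0,1],[0,0,0,0,0,0,1]]' 60
```

```text
clock: 4.95
position: [0.4699, 0.2767, 0.082]
tool_rot: [3.141, -0.001, 1.671]
force: [-0.3, 0.3, 0.2]
grip_width: 0.0509
finger_force: 0.0
clock: 5.45
position: [0.4698, 0.2766, 0.0814]
tool_rot: [3.141, -0.0, 1.671]
force: [-0.2, -1.0, 9.4]
grip_width: 0.03
finger_force: 58.4
```

```bash
python3 -m inch '[[0,0,-0.004,0,0,0,1],[0,0,-0.004,0,0,0,1],[0,0,-0.005,0,0,0,1],[0,0,-0.005,0,0,0,1],[0,0,-0.006,0,0,0,1]]' 90;python3 - <<'E'
from h import *
s=grab_frame("side")[:,:,::-1];print(telemetry.observe()['force'],telemetry.observe()['grip_width'])
cv2.imwrite("pics/s2.png",cv2.resize(s[170:270,200:320],None,fx=6,fy=6,interpolation=cv2.INTER_CUBIC))
E
```

```text
clock: 5.95
position: [0.4694, 0.2764, 0.1054]
tool_rot: [-3.141, 0.0, 1.671]
force: [-1.5, -0.7, -0.6]
grip_width: 0.0292
finger_force: 90.3
[-1.63827788  0.04570229  7.97474888] 0.028910052922954982
```

View pics/s2.png

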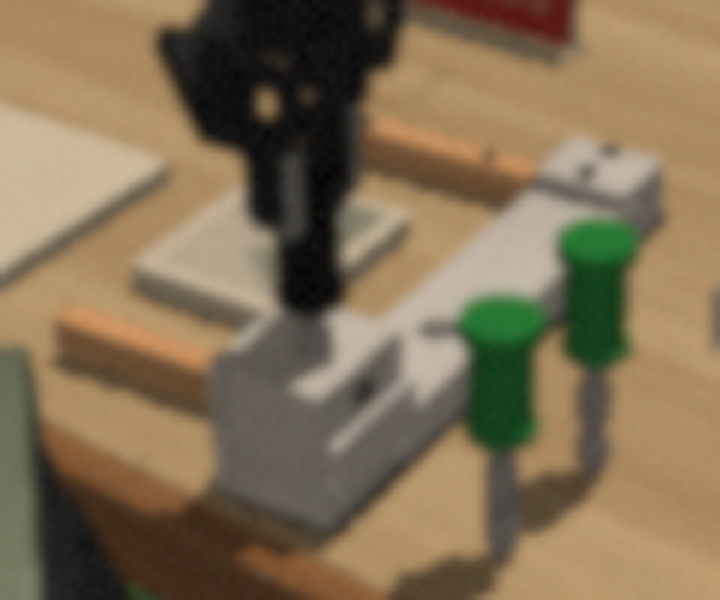

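Pin raised about 23 mm: the collar is clear of the block and the bare shank shows. Next, drag the stop 90 mm.

```bash
python3 -m inch '[[0,0.01,0,0,0,0,1],[0,0.015,0,0,0,0,1],[0,0.015,0,0,0,0,1],[0,0.015,0,0,0,0,1],[0,0.015,0,0,0,0,1]]'; python3 -m inch '[[0,0.01,0,0,0,0,1],[0,0.006,0,0,0,0,1],[0,0.004,0,0,0,0,1],[0,0,0,0,0,0,1],[0,0,0,0,0,0,1]]'; python3 - <<'E'
from h import *
s=grab_frame("side")[:,:,::-1];o=telemetry.observe();print(o['force'],o['position'],o['grip_width'])
cv2.imwrite("pics/s3.png",cv2.resize(s[170:270,200:320],None,fx=6,fy=6,interpolation=cv2.INTER_CUBIC))
t=grab_frame("top")[:,:,::-1];cv2.imwrite("pics/t3.png",cv2.resize(t[150:260,180:320],None,fx=5,fy=5,interpolation=cv2.INTER_CUBIC))
E
```

```text
clock: 6.5
position: [0.5401, 0.2838, 0.1056]
tool_rot: [3.141, -0.001, 1.671]
force: [-3.5, 0.2, 5.6]
grip_width: 0.0286
finger_force: 91.1
clock: 7.0
position: [0.5598, 0.2857, 0.1055]
tool_rot: [3.14, -0.001, 1.671]
force: [0.5, 0.4, 3.8]
grip_width: 0.0293
finger_force: 90.9
[0.63633541 1.1162669  4.52021472] [0.55974882 0.28568148 0.10549754] 0.028980310677915743
```

View pics/s3.png

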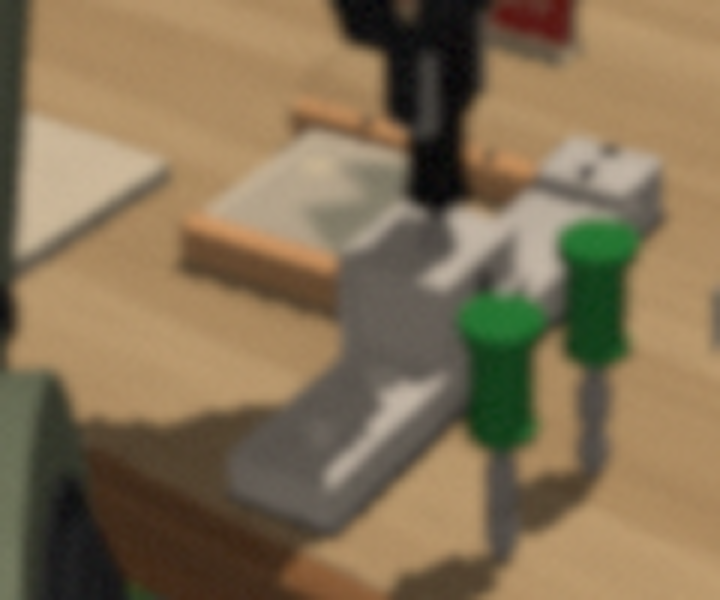

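View pics/t3.png

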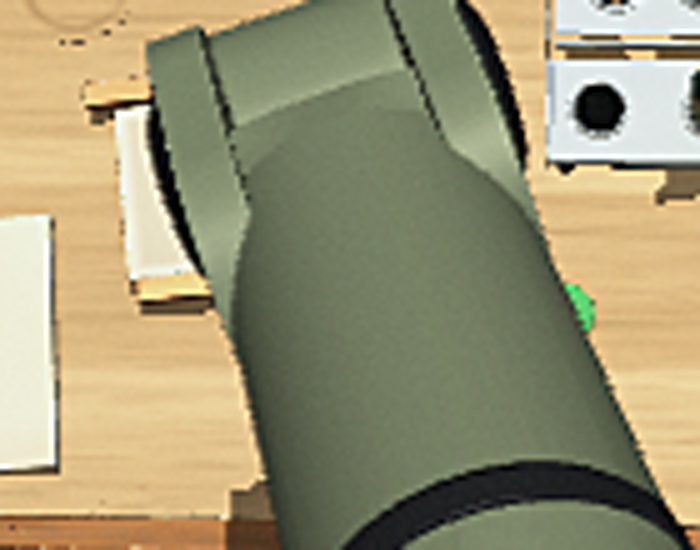

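The stop has moved about 90 mm and the panel now sits against the fence. Next, press the pin in.

```bash
python3 -m inch '[[0,0,0.004,0,0,0,1],[0,0,0.004,0,0,0,1],[0,0,0.003,0,0,0,1],[0,0,0,0,0,0,1]]' 100; python3 -m inch '[[0,0,0.005,0,0,0,1],[0,0,0.004,0,0,0,1],[0,0,0.003,0,0,0,1],[0,0,0,0,0,0,1]]'
```

```text
clock: 7.5
position: [0.5587, 0.2854, 0.0933]
tool_rot: [-3.141, 0.0, 1.671]
force: [1.7, 2.1, -4.6]
grip_width: 0.0287
finger_force: 99.1
clock: 7.9
position: [0.5591, 0.2858, 0.0819]
tool_rot: [3.141, -0.0, 1.671]
force: [0.8, 3.2, 2.8]
grip_width: 0.0288
finger_force: 99.9
```

```bash
python3 -m inch '[[0,0,0.002,0,0,0,1],[0,0,0.002,0,0,0,1],[0,0,0,0,0,0,1]]'
```

```text
clock: 8.2
position: [0.5609, 0.287, 0.0812]
tool_rot: [3.137, -0.003, 1.671]
force: [-5.2, 2.9, 47.7]
grip_width: 0.0286
finger_force: 104.8
```

The pin is solidly seated at 48 N and at the home height. Release and check.

```bash
python3 -m inch '[[0,0,-0.003,0,0,0,1],[0,0,0,0,0,0,0],[0,0,0,0,0,0,0],[0,0,0,0,0,0,0],[0,0,0,0,0,0,0]]' 20; python3 -m inch '[[0,0,0,0,0,0,0],[0,0,0,0,0,0,0],[0,0,-0.02,0,0,0,0],[0,0,-0.04,0,0,0,0],[0,0,-0.04,0,0,0,0]]';python3 -m inch '[[0.045,0,-0.02,0,0,0,0],[0.045,0,0,0,0,0,0],[0.045,0,0,0,0,0,0],[0.045,0,0,0,0,0,0],[0,0,0,0,0,0,0]]';python3 -m inch '[[0.045,0,0,0,0,0,0],[0.045,0,0,0,0,0,0],[0.045,0,0,0,0,0,0],[0,0,0,0,0,0,0],[0,0,0,0,0,0,0]]'; python3 - <<'E'
from h import *
s=grab_frame("side")[:,:,::-1];t=grab_frame("top")[:,:,::-1]
cv2.imwrite("pics/t4.png",t)
a=cv2.resize(s[170:270,200:320],None,fx=4,fy=4,interpolation=cv2.INTER_CUBIC);b=cv2.resize(t[150:260,180:290],(400,400),interpolation=cv2.INTER_CUBIC)
c=np.zeros((400,880,3),np.uint8);c[:,:480]=a;c[:,480:]=b;cv2.imwrite("pics/c4.png",cv2.resize(c,(792,360)))
for x in blobs(t,(245,195,275,245),75):print('top',x)
j=np.array([np.cos(.1),np.sin(.1)])*.09+[.469,.2765]
for z in(.118,.071,.024):print(z,proj("top",(*j,z)),proj("side",(*j,z)))
E
```

```text
clock: 8.7
position: [0.5589, 0.2851, 0.0806]
tool_rot: [-3.141, 0.001, 1.671]
force: [-0.4, 0.1, 1.2]
grip_width: 0.0841
finger_force: 0.0
clock: 9.2
position: [0.5586, 0.285, 0.1818]
tool_rot: [-3.14, 0.001, 1.671]
force: [0.5, 0.2, 0.6]
grip_width: 0.0854
finger_force: 0.0
clock: 9.7
position: [0.5378, 0.4713, 0.1998]
tool_rot: [-3.14, -0.002, 1.678]
force: [-0.2, 0.1, -0.2]
grip_width: 0.0857
finger_force: 0.0
clock: 10.2
position: [0.527, 0.5994, 0.1999]
tool_rot: [-3.141, 0.001, 1.672]
force: [-0.1, -1.2, 0.0]
grip_width: 0.0853
finger_force: 0.0
top ([257.34, 206.19], [7, 5, 12, 14, 119])
top ([263.5, 218.0], [16, 23, 6, 1, 6])
top ([250.33, 220.33], [4, 24, 3, 4, 6])
top ([256.0, 219.0], [7, 24, 9, 1, 9])
top ([260.5, 225.25], [13, 28, 6, 5, 20])
top ([262.36, 239.55], [15, 43, 5, 4, 11])
top ([262.2, 242.4], [16, 47, 3, 2, 5])
0.118 [258.3 205.4] [272.1 192.1]
0.071 [259.2 207.9] [272.4 208.6]
0.024 [260.1 210.1] [272.7 224.2]
```

View pics/c4.png

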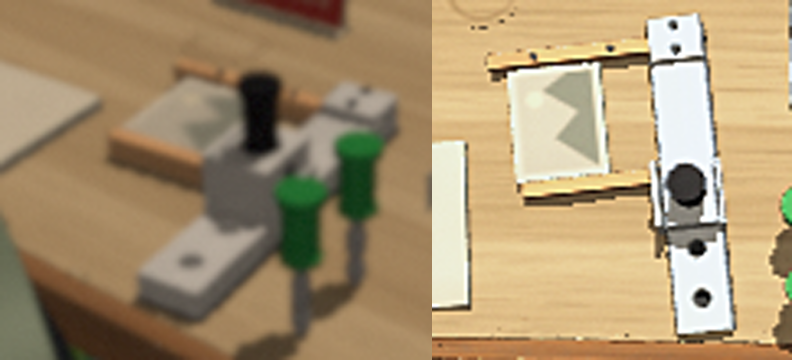

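The black pin is seated in hole 3: its cap is at side (272.8,192.2) against a predicted (272.1,192.1). Holes 1 and 2 are uncovered, and the small panel lies square between the bars.

```bash
python3 -c "
from workcell import bot;print(bot.job_done())"
```

```text
the job is handed in; nothing more can be done
None
```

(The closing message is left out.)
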